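# Pack the gluing caddy, leaving the wrong colours

### The job

Pack the gluing caddy on the right of the bench: lay the red marker flat in the long trough of the grey insert and the eraser flat in the short cell of the white insert, and stand the blue glue stick upright in the cup of the blue insert and the small yellow glue bottle upright in the wide well of the orange insert. Each must sit fully down on the floor of its compartment. Leave the blue marker and the green glue stick where they are, as well as everything in the cardboard cabinet.

Things in the scene. Friction and masses are not known exactly. Their poses are not given: they have to be found in the camera images.
- trough: Grey insert with one long shallow trough. One of four fixed inserts, 150 x 78 mm, side by side 80 mm apart in any order on the 5 mm floor of a fixed wooden caddy (336 x 162 mm, rim 12 mm high). Origin: centre of its underside, 5 mm above the bench; x along its length, z up. It is centred, 144 (x) x 40 (y) mm inside, floor 3 mm above origin, walls 2.5 mm thick, 10 mm high above it.
- cup: Blue insert with one small square cup. One of four fixed inserts, 150 x 78 mm, side by side 80 mm apart in any order on the 5 mm floor of a fixed wooden caddy (336 x 162 mm, rim 12 mm high). Origin: centre of its underside, 5 mm above the bench; x along its length, z up. It is centred, 44 x 44 mm inside, floor 3 mm above origin, walls 2.5 mm thick, 30 mm high above it.
- cell: White insert with one short shallow cell. One of four fixed inserts, 150 x 78 mm, side by side 80 mm apart in any order on the 5 mm floor of a fixed wooden caddy (336 x 162 mm, rim 12 mm high). Origin: centre of its underside, 5 mm above the bench; x along its length, z up. It is centred, 70 (x) x 44 (y) mm inside, floor 3 mm above origin, walls 2.5 mm thick, 10 mm high above it.
- well: Orange insert with one wide square well. One of four fixed inserts, 150 x 78 mm, side by side 80 mm apart in any order on the 5 mm floor of a fixed wooden caddy (336 x 162 mm, rim 12 mm high). Origin: centre of its underside, 5 mm above the bench; x along its length, z up. It is centred, 73 x 73 mm inside, floor 3 mm above origin, walls 2.5 mm thick, 14 mm high above it.
- red_marker: Red square marker pen with a black cap, lying flat, 16 (x) x 128 (y, its length) x 16 mm high, about 20 g. Origin: centre of its underside; z up.
- blue_marker: Look-alike: the same marker pen in blue with a black cap, 16 x 128 (y) x 16 mm, lying flat on the bench. Stays where it is. Origin: centre of its underside.
- blue_stick: Glue stick with a blue sleeve and white cap, standing upright, 26 mm diameter, 83 mm high, about 30 g, on the open bench (not one of those inside the cardboard cabinet). Origin: centre of its underside; z up.
- green_stick: Look-alike: the same glue stick with a green sleeve and white cap, 26 mm diameter, 83 mm high, standing. Stays where it is. Origin: centre of its underside.
- rubber: Eraser, white with a blue sleeve, lying flat, 23 (x) x 50 (y, its length) x 14 mm high, about 25 g. Origin: centre of its underside; z up.
- small_bottle: Small yellow glue bottle with a wide red cap, standing upright, 57 mm diameter over the body (straight up to 78 mm above its foot; above it a shoulder and the 40 mm cap), 122 mm high. Origin: centre of its underside; z up. (The much taller yellow bottle with a red spout farther back is not part of the job.)

How it is judged (in metres and radians):
At the end, for the whole second after the job is handed in: Marker (centre within 18 mm, lengthways within 0.25 rad) and eraser (20 mm) lie flat, stick and bottle (15 mm) stand upright, all within 0.1 rad, each down on its own compartment's floor (6 mm) and at rest; blue marker and green stick within 30 mm of their start and not tipped (0.2 rad) (horizontal distance between red_marker and trough below 0.018 m and z of red_marker in the frame of trough between -0.003 and 0.009 m and angle between each of red_marker, rubber, blue_stick, small_bottle's own z axis and vertical below 0.1 rad and linear speed of each of red_marker, rubber, blue_stick, small_bottle below 0.02 m/s and angle between the y axis of red_marker and the x axis of trough, either way round below 0.25 rad and horizontal distance between rubber and cell below 0.02 m and z of rubber in the frame of cell between -0.003 and 0.009 m and horizontal distance between blue_stick and cup below 0.015 m and z of blue_stick in the frame of cup between -0.003 and 0.009 m and horizontal distance between small_bottle and well below 0.015 m and z of small_bottle in the frame of well between -0.003 and 0.009 m and distance of each of blue_marker, green_stick from where it was at the start of the episode below 0.03 m and angle between each of blue_marker, green_stick's own z axis and vertical below 0.2 rad); the robot touches nothing.
It fails at once if The blue marker or the green glue stick is moved more than 30 mm (distance of any of blue_marker, green_stick from where it was at the start of the episode above 0.03 m).
It fails at once if The green glue stick is tipped over (angle between green_stick's own z axis and vertical above 0.6 rad).
It also fails if it takes over 125 s, if anything falls off the work surface, if the arm or the gripper's body presses on something with over 40 N, if the wrist force passes 120 N, or if a joint passes its speed limit or range.

### The arm

A 6-joint arm with a two-finger parallel gripper is mounted at the origin on a cart in front of the work surface, level with it; the furniture and walls round the work are solid. World frame = base frame: x ahead of the robot, y to its left, z up, the work surface at z = 0. Lengths are in mm, angles in rad, forces in N, time in s.
With the tool pointing down it reaches from about 300 to 775 mm from the base axis. Payload 14.6 kg.
Tool frame: the origin (TCP) lies midway between the tips of the shut fingers; the grasp point (between the pads) lies 19 mm behind it; z points along the fingers, y is the line along which they close (so a half turn about z gives the same grasp; the last joint's range is limited). The gripper opens to 94 mm and grips with 3 to 60 N. Pads are 16 mm wide; open, the fingers measure 119 mm over their backs; the gripper's body (75 mm by 177 mm) begins 78 mm behind the grasp point.
Start: joints at [1.116, 0.3, 1.521, -0, 1.321, -0.067], TCP at [207.981, 509.15, 205.446] pointing down, gripper open.
Joint ranges: [-3.03, 3.03], [-0.79, 2.21], [0.23, 2.52], [-1.04, 4.18], [0, 3.07], [-2.55, 2.55]. Speed limits (rad/s): [2.22, 2.22, 2.57, 3.14, 3.14, 3.14].

### API

Orientations are given as [roll, pitch, yaw] about the fixed x, y, z axes, in that order (R = Rz(yaw) Ry(pitch) Rx(roll)).
In Python, from bench import robot, eyes gives the robot as it stands. The module is installed in compiled form; this text tells all that it offers.
- The arm moves only by the tool jog_arm, never from a script. Its argument "moves" is text: rows parted by semicolons, each of 7 numbers parted by spaces: the shift along the tool's x, y, z scaled (see below), then the turn, a rotation vector about the tool's x, y, z scaled (see below), then the opening, from 0 (shut) to 1 (fully open). A call has 1 to 5 rows; each row shifts and turns the commanded pose from where the row before left it, along the tool's axes as they then stand; what a row does not reach is not made up. The controller multiplies each number of a shift by 0.2 m and each number of a turn by pi rad. A row lasts 1/12 s, in which the tool goes at most 41.7 mm and 7.16 degrees, less where a joint would pass 70% of its speed; a pose out of reach is approached as far as the arm can. A call with a number of a shift or a turn outside -1 to 1 is refused whole. A call with a gripper value outside its range is refused whole. The fingers move at their own pace and stop on an object; "force" is the grip in N (left out, the last holds). Time passes only in rows, so rows that do not move let the fingers close. It gives the time, the measured TCP pose, the force, the opening and the grip force at its end, in the units of the state.
- robot.read_state(): the state, without advancing time (a new reading comes with each control period).
- eyes.snapshot(name): name is "scene" or "top" or "wrist"; returns the picture (400x640x3 uint8, red, green, blue); there is no depth.
- eyes.camera_model(name): a dict with "camera_matrix" (3x3 intrinsics, pixels), "k1" (the pictures are not rectified: a ray, as slopes to the right and down, at radius r is drawn at 1 + k1 r^2 times it, then the intrinsics apply), "T" (4x4, takes a point from camera to world coordinates); the wrist camera has in their place "tool_from_camera" (4x4, takes a point from camera to tool coordinates, whose origin is the TCP and whose axes are the flange's). Camera axes: x right, y up, looking along -z (the intrinsics and any distortion apply to the point x, -y, -z); pixel columns grow to the right and rows downward; lengths in mm; the calibration is good to about 2 mm. A picture is of the moment at which its call begins: read the wrist's pose just before it. camera_model takes no time and is no camera call.
- robot.sign_off(): hands the job in; it is judged then, once.
The state is a dict: "clock": time; "joints": joint angles; "joint_vel": joint speeds; "tau": joint torques, N m; "tcp_pos": TCP position; "tool_rot": TCP orientation; "force": force on the tool from outside, world axes, zero at the start; "wrist_torque": the same for the moment, N m; "gripper_width": finger opening in mm; "finger_force": force on a finger pad.
Only numpy, scipy, OpenCV 4.12 (cv2) and the standard library are available. Lean on these libraries where they do the work, as an engineer would, in place of code of your own. Each camera call takes 0.05 s, during which the arm holds its last target. There are 200 camera calls.

## Working session

There is one attempt and no reset: what is moved stays moved. The work goes in short steps, Python scripts to look and compute and a tool call to move; the robot and the scene stay as the last step left them, time stands still between calls to the robot, and variables do not carry over. Pictures are saved under pics/ and viewed, at most 14 in all, crops included, and the job is handed in when it is done.

Besides the shell and the picture viewer there is one more tool, called after "Call:" as name(argument=value, ...) on one line, values as JSON. jog_arm: Moves the arm, as the interface text tells. Its arguments: {"type":"object","properties":{"moves":{"type":"string"},"force":{"type":"number"}},"required":["moves"]}

```bash
mkdir -p pics; python3 - <<'E'
from bench import robot, eyes
import cv2
for n in ("scene","top"):
    cv2.imwrite(f"pics/{n}0.png", eyes.snapshot(n)[:,:,::-1])
    print(n,eyes.camera_model(n))
print(eyes.camera_model("wrist"))
print(robot.read_state())
E
```

```text
scene {'camera_matrix': array([[488.78535676,   0.        , 317.18433069],
       [  0.        , 488.78535676, 194.43269968],
       [  0.        ,   0.        ,   1.        ]]), 'k1': -0.03737245551961164, 'T': array([[ 7.09412114e-01,  3.82144464e-01, -5.92199342e-01,
        -1.65981513e+02],
       [-7.04744094e-01,  3.74631500e-01, -6.02484026e-01,
        -6.97542455e+02],
       [-8.37940742e-03,  8.44758455e-01,  5.35082178e-01,
         6.81032548e+02],
       [ 0.00000000e+00,  0.00000000e+00,  0.00000000e+00,
         1.00000000e+00]])}
top {'camera_matrix': array([[491.58292389,   0.        , 324.50380693],
       [  0.        , 491.58292389, 201.07705186],
       [  0.        ,   0.        ,   1.        ]]), 'k1': 0.0052515069910055185, 'T': array([[ 6.68939407e-03,  9.90826080e-01, -1.34977521e-01,
         3.13121011e+02],
       [-9.99809063e-01,  4.14876054e-03, -1.90951550e-02,
        -1.28245995e+01],
       [-1.83599882e-02,  1.35079484e-01,  9.90664648e-01,
         1.60377139e+03],
       [ 0.00000000e+00,  0.00000000e+00,  0.00000000e+00,
         1.00000000e+
[... 556 characters left out ...]
00000e+00]])}
{'clock': 0.1, 'joints': array([ 1.11638599e+00,  3.00439117e-01,  1.52150328e+00, -3.69062748e-07,
        1.32071909e+00, -6.66117372e-02]), 'joint_vel': array([ 0.00044572, -0.00197588, -0.0013015 , -0.00069227, -0.00077059,
       -0.00039598]), 'tau': array([ 7.45612579e-04, -5.32637680e+01, -3.53290915e+01,  7.08927191e-02,
        2.34624505e-02, -7.13372401e-05]), 'tcp_pos': array([207.88863413, 508.94377705, 204.9367907 ]), 'tool_rot': array([-3.14052617e+00, -7.07872869e-05,  2.75379410e+00]), 'force': array([ 0.2262818 ,  0.08941732, -0.21360038]), 'wrist_torque': array([-0.02089206, -0.01169402,  0.00885595]), 'finger_force': 0.0, 'gripper_width': 93.80358862154857}
```

View pics/top0.png

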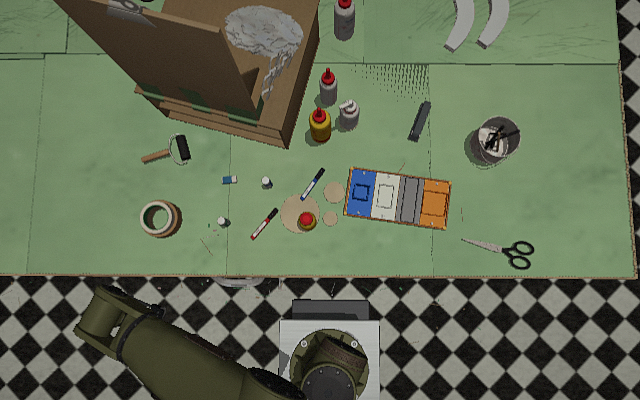

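View pics/scene0.png

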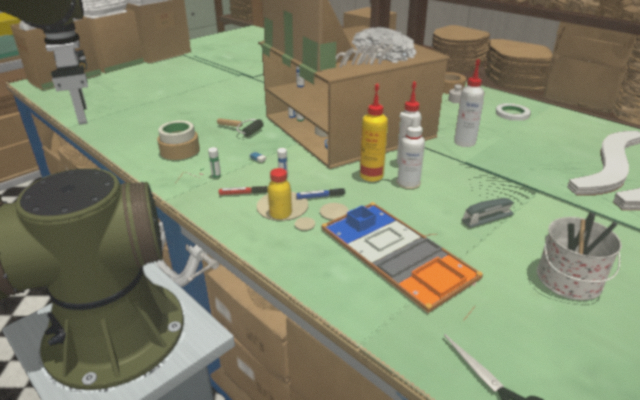

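The top view shows the red marker at (264,224), blue marker at (312,184), eraser (230,180), sticks at (266,182) and (223,222), small bottle at (307,221), and the caddy at (397,198) with cup, cell, trough and well running left to right. In the scene view the stick at (214,163) is green and the one at (282,158) is blue.

```bash
cat > h.py <<'E'
import numpy as np, cv2
from scipy.spatial.transform import Rotation as R
from bench import robot, eyes
def wristT(st):
    T=np.eye(4); T[:3,:3]=R.from_euler('xyz',st['tool_rot']).as_matrix(); T[:3,3]=st['tcp_pos']
    return T@eyes.camera_model('wrist')['tool_from_camera']
def world(name,uv,z,T=None):
    c=eyes.camera_model(name); K=c['camera_matrix']; T=c['T'] if T is None else T
    d=(np.array(uv,float)-K[:2,2])/K[0,0]; s=d.copy()
    for _ in range(10): s=d/(1+c['k1']*(s@s))
    r=T[:3,:3]@np.array([s[0],-s[1],-1]); return T[:3,3]+r*(z-T[2,3])/r[2]
def pix(name,p,T=None):
    c=eyes.camera_model(name); K=c['camera_matrix']; T=c['T'] if T is None else T
    q=T[:3,:3].T@(np.array(p,float)-T[:3,3]); s=np.array([q[0],-q[1]])/-q[2]
    return s*(1+c['k1']*(s@s))*K[0,0]+K[:2,2]
E
python3 - <<'E'
from h import *
im=cv2.imread('pics/top0.png')
cv2.imwrite('pics/t1.png',cv2.resize(im[160:245,205:460],None,fx=3.1,fy=3.1,interpolation=cv2.INTER_CUBIC)[:, :800])
cv2.imwrite('pics/s1.png',cv2.resize(cv2.imread('pics/scene0.png')[130:310,195:490],None,fx=2.7,fy=2.7,interpolation=cv2.INTER_CUBIC))
E
```

```text
(no output)
```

View pics/t1.png

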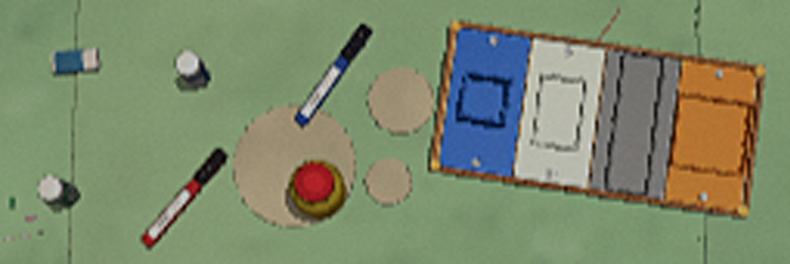

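View pics/s1.png

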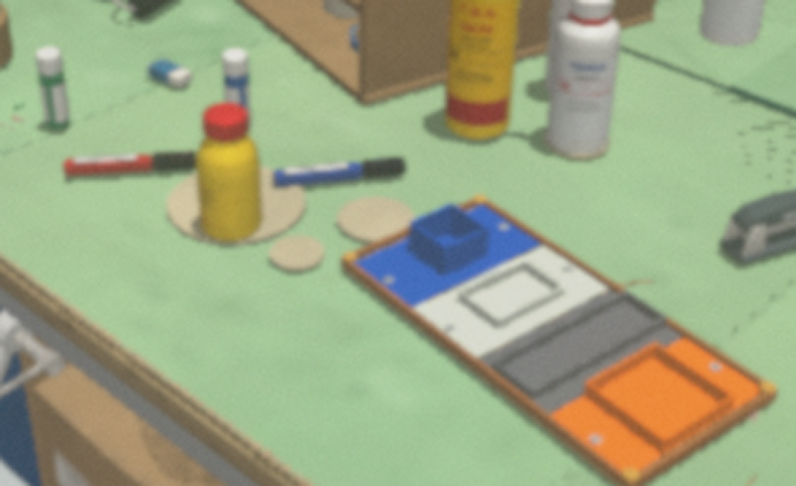

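The crops confirm it: red marker from (145,243) to (222,153), eraser centre (76,61), blue stick cap (187,65), green stick cap (53,188), bottle cap (316,183), caddy corners (453,23), (763,67), (745,215), (432,168).

```bash
python3 - <<'E'
from h import *
np.set_printoptions(precision=1,suppress=True)
f=lambda u,v,z: world('top',((u+.5)/3.1-.5+205,(v+.5)/3.1-.5+160),z)
C=[f(*p,12) for p in [(453,23),(763,67),(745,215),(432,168)]]
for c in C: print(c)
print('sizes',[np.linalg.norm(C[i]-C[i-1]) for i in range(4)])
c=np.mean(C,0); ax=(C[1]+C[2]-C[0]-C[3]); ay=ax/np.linalg.norm(ax)
lx=(C[0]+C[1]-C[2]-C[3]); print('ctr',c,'long yaw',np.arctan2(ax[1],ax[0]),'short yaw',np.arctan2(lx[1],lx[0]))
for i,n in enumerate(['cup','cell','trough','well']): print(n,c+ay*80*(i-1.5))
a,b=f(145,243,10),f(224,151,10); print('red',(a+b)/2,np.linalg.norm(a-b),np.arctan2(*(b-a)[1::-1]))
a,b=f(299,122,10),f(369,28,10); print('blue m',(a+b)/2,np.linalg.norm(a-b))
a,b=f(52,62.5,12),f(100,59,12); print('eraser',(a+b)/2,np.linalg.norm(a-b),np.arctan2(*(b-a)[1::-1]))
print('bstick',f(187,65,83),'g',f(53,188,83),'bottle',f(316,183,122), f(316,192,78))
S=lambda u,v,z: world('scene',((u+.5)/2.7-.5+195,(v+.5)/2.7-.5+130),z)
print('scene: bottle cap',S(226,116,122),'bstick',S(236,55,83),'er',S(168,75,7),'g',S(49,53,83))
E
```

```text
[643.5 -68.   12. ]
[ 597.1 -394.7   12. ]
[ 440.6 -371.7   12. ]
[488.3 -45.9  12. ]
sizes [np.float64(156.72953020360472), np.float64(329.9332291853543), np.float64(158.14607990629779), np.float64(329.2351736992287)]
ctr [ 542.4 -220.1   12. ] long yaw -1.7139821341168742 short yaw -0.14375744992452802
cup [ 559.5 -101.3   12. ]
cell [ 548.1 -180.5   12. ]
trough [ 536.7 -259.7   12. ]
well [ 525.2 -338.9   12. ]
red [456.8 213.9  10. ] 126.70838576484984 -0.6934683125178454
blue m [587.5  58.   10. ] 125.14966818343925
eraser [601.3 332.9  12. ] 51.29439418154248 -1.4935399320267113
bstick [584.5 204.3  83. ] g [458.5 336.4  83. ] bottle [460.9  69.6 122. ] [456.2  72.   78. ]
scene: bottle cap [456.2  62.2 122. ] bstick [586.5 200.2  83. ] er [599.1 331.7   7. ] g [459.2 337.7  83. ]
```

```bash
cat >> h.py <<'E'
def plan(x,y,z,yaw,grip,n=None,extra=0):
    """print n rows from the measured pose to a tool-down target; each shift in the tool axes left by the row before"""
    st=robot.read_state(); p=st['tcp_pos']; y0=st['tool_rot'][2]
    d=np.array([x,y,z])-p; dy=(yaw-y0+np.pi)%(2*np.pi)-np.pi
    m=int(max(np.ceil(np.linalg.norm(d)/38),np.ceil(abs(dy)/.12),1)); n=n or m
    print('clk %.2f'%st['clock'],'p',p.round(1),'rot',st['tool_rot'].round(4),'d',d.round(1),'dyaw %.3f'%dy,'n',n,'min',m)
    rows=[]; rem=d/n
    for i in range(n):
        M=R.from_euler('xyz',[np.pi,0,y0+dy*i/n]).as_matrix()
        s=M.T@rem/200; rows.append('%.3f %.3f %.3f 0 0 %.4f %g'%(*s,-dy/n/np.pi,grip))
    for i in range(0,n,5): print('; '.join(rows[i:i+5]))
E
python3 -c "
from h import *
plan(601,333,150,1.648,1)"
```

```text
clk 0.10 p [207.9 508.9 204.9] rot [-3.1405e+00 -1.0000e-04  2.7538e+00] d [ 393.1 -175.9  -54.9] dyaw -1.106 n 12 min 12
-0.179 -0.006 0.023 0 0 0.0293 1; -0.179 0.011 0.023 0 0 0.0293 1; -0.177 0.027 0.023 0 0 0.0293 1; -0.174 0.043 0.023 0 0 0.0293 1; -0.169 0.059 0.023 0 0 0.0293 1
-0.163 0.074 0.023 0 0 0.0293 1; -0.156 0.089 0.023 0 0 0.0293 1; -0.147 0.103 0.023 0 0 0.0293 1; -0.137 0.116 0.023 0 0 0.0293 1; -0.126 0.128 0.023 0 0 0.0293 1
-0.113 0.139 0.023 0 0 0.0293 1; -0.100 0.149 0.023 0 0 0.0293 1
```

Call:
jog_arm(moves="-0.179 -0.006 0.023 0 0 0.0293 1; -0.179 0.011 0.023 0 0 0.0293 1; -0.177 0.027 0.023 0 0 0.0293 1; -0.174 0.043 0.023 0 0 0.0293 1; -0.169 0.059 0.023 0 0 0.0293 1")

```text
clock: 0.52
tcp_pos: [372.8, 435.0, 182.0]
tool_rot: [-3.141, 0.0, 2.289]
force: [-0.1, 1.2, -0.1]
gripper_width: 94.1
finger_force: 0.0
```

Call:
jog_arm(moves="-0.163 0.074 0.023 0 0 0.0293 1; -0.156 0.089 0.023 0 0 0.0293 1; -0.147 0.103 0.023 0 0 0.0293 1; -0.137 0.116 0.023 0 0 0.0293 1; -0.126 0.128 0.023 0 0 0.0293 1")

```text
clock: 0.93
tcp_pos: [536.6, 361.4, 158.8]
tool_rot: [-3.141, 0.0, 1.829]
force: [-0.1, 1.6, 0.3]
gripper_width: 93.9
finger_force: 0.0
```

Call:
jog_arm(moves="-0.113 0.139 0.023 0 0 0.0293 1; -0.100 0.149 0.023 0 0 0.0293 1; 0 0 0 0 0 0 1; 0 0 0 0 0 0 1")

```text
clock: 1.27
tcp_pos: [601.5, 332.0, 148.6]
tool_rot: [-3.14, 0.001, 1.647]
force: [-0.9, -0.2, -0.7]
gripper_width: 93.9
finger_force: 0.0
```

```bash
python3 - <<'E'
from h import *
st=robot.read_state(); T=wristT(st); im=eyes.snapshot('wrist')[:,:,::-1]
print(st['clock'],st['tcp_pos'],st['tool_rot'])
np.save('T1.npy',T); cv2.imwrite('pics/w1.png',im)
print(pix('wrist',[601,333,14],T))
E
```

```text
1.2667 [601.47100178 331.96926498 148.62697199] [-3.13953553e+00  8.00672304e-04  1.64708856e+00]
[317.92874021 186.19630066]
```

View pics/w1.png

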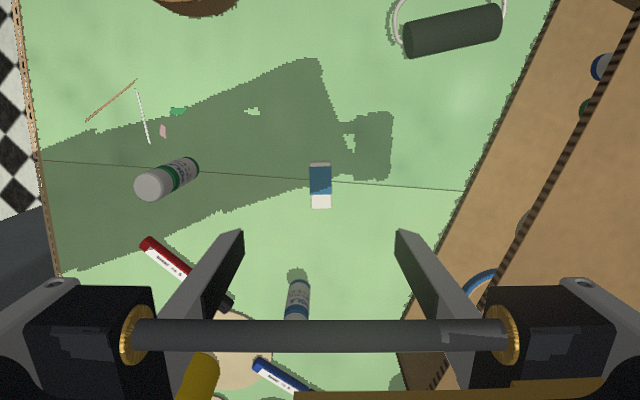

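The eraser sits at about (320,186) in the wrist picture, within 2.5 px of the predicted (318,186), and square to the fingers. The estimate holds, so I descend.

Call:
jog_arm(moves="0 0.008 0.145 0 0 0 0.8; 0 0 0.145 0 0 0 0.6; 0 0 0.145 0 0 0 0.5; 0 0 0.145 0 0 0 0.5; 0 0 0.120 0 0 0 0.5", force=15)

```text
clock: 1.73
tcp_pos: [600.7, 334.3, 8.7]
tool_rot: [-3.141, 0.0, 1.652]
force: [0.5, 1.0, 0.2]
gripper_width: 64.1
finger_force: 0.0
```

Call:
jog_arm(moves="0 0 0 0 0 0 0.5; 0 0 0 0 0 0 0; 0 0 0 0 0 0 0; 0 0 0 0 0 0 0; 0 0 0 0 0 0 0")

```text
clock: 2.15
tcp_pos: [602.9, 334.0, 12.3]
tool_rot: [3.139, -0.001, 1.65]
force: [0.7, -1.0, 0.1]
gripper_width: 30.5
finger_force: 0.0
```

```bash
python3 -c "
from h import *
s=robot.read_state();print(s['tcp_pos'],s['gripper_width'],s['finger_force'])
plan(601,333,120,1.648,0)"
```

```text
[602.93958528 333.96684981  12.29198506] 30.489850329834542 0.0
clk 2.15 p [602.9 334.   12.3] rot [ 3.1390e+00 -1.0000e-03  1.6496e+00] d [ -1.9  -1.  107.7] dyaw -0.002 n 3 min 3
-0.001 -0.003 -0.180 0 0 0.0002 0; -0.001 -0.003 -0.180 0 0 0.0002 0; -0.001 -0.003 -0.180 0 0 0.0002 0
```

Call:
jog_arm(moves="0 0 0 0 0 0 0.4; 0 0 0 0 0 0 0.4; 0 0 0 0 0 0 0.4")

```text
clock: 2.4
tcp_pos: [602.4, 333.5, 10.7]
tool_rot: [3.141, -0.0, 1.649]
force: [0.5, 0.2, -0.3]
gripper_width: 37.7
finger_force: 0.0
```

Call:
jog_arm(moves="0 -0.001 0.014 0 0 0 0.4; 0 0 0 0 0 0 0; 0 0 0 0 0 0 0; 0 0 0 0 0 0 0; 0 0 0 0 0 0 0")

```text
clock: 2.82
tcp_pos: [602.1, 333.4, 7.4]
tool_rot: [-3.142, 0.0, 1.649]
force: [0.1, -0.3, -0.2]
gripper_width: 21.9
finger_force: 14.9
```

Call:
jog_arm(moves="0 0 0 0 0 0 0; 0 0 0 0 0 0 0")

```text
clock: 2.98
tcp_pos: [602.1, 333.4, 7.4]
tool_rot: [-3.142, 0.0, 1.649]
force: [0.3, -0.0, 0.1]
gripper_width: 21.4
finger_force: 14.9
```

```bash
python3 -c "
from h import *
print(world('top',(288,147),0),world('top',(320,140),0))
plan(500,130,180,2.998,0)"
```

```text
[713.82803669 141.53506347   0.        ] [738.08361162  34.56133883   0.        ]
clk 2.98 p [602.1 333.4   7.4] rot [-3.1415  0.      1.6492] d [-102.1 -203.4  172.6] dyaw 1.349 n 12 min 12
-0.081 -0.049 -0.072 0 0 -0.0358 0; -0.075 -0.058 -0.072 0 0 -0.0358 0; -0.068 -0.066 -0.072 0 0 -0.0358 0; -0.060 -0.073 -0.072 0 0 -0.0358 0; -0.052 -0.079 -0.072 0 0 -0.0358 0
-0.043 -0.085 -0.072 0 0 -0.0358 0; -0.033 -0.089 -0.072 0 0 -0.0358 0; -0.023 -0.092 -0.072 0 0 -0.0358 0; -0.012 -0.094 -0.072 0 0 -0.0358 0; -0.001 -0.095 -0.072 0 0 -0.0358 0
0.009 -0.094 -0.072 0 0 -0.0358 0; 0.020 -0.093 -0.072 0 0 -0.0358 0
```

Call:
jog_arm(moves="0 0 -0.15 0 0 0 0; 0 0 -0.2 0 0 0 0; 0 0 -0.2 0 0 0 0; 0 0 -0.2 0 0 0 0; 0 0 -0.12 0 0 0 0")

```text
clock: 3.4
tcp_pos: [602.8, 333.8, 186.7]
tool_rot: [3.137, -0.002, 1.649]
force: [-0.1, 0.4, 1.0]
gripper_width: 21.8
finger_force: 14.9
```

Call:
jog_arm(moves="-0.081 -0.049 0 0 0 -0.0358 0; -0.075 -0.058 0 0 0 -0.0358 0; -0.068 -0.066 0 0 0 -0.0358 0; -0.060 -0.073 0 0 0 -0.0358 0; -0.052 -0.079 0 0 0 -0.0358 0")

```text
clock: 3.82
tcp_pos: [559.1, 248.0, 181.5]
tool_rot: [3.141, 0.0, 2.217]
force: [1.2, -0.5, -0.9]
gripper_width: 21.6
finger_force: 14.9
```

Call:
jog_arm(moves="-0.043 -0.085 0 0 0 -0.0358 0; -0.033 -0.089 0 0 0 -0.0358 0; -0.023 -0.092 0 0 0 -0.0358 0; -0.012 -0.094 0 0 0 -0.0358 0; -0.001 -0.095 0 0 0 -0.0358 0")

```text
clock: 4.23
tcp_pos: [516.6, 163.1, 181.6]
tool_rot: [3.141, 0.0, 2.779]
force: [0.3, -0.4, 0.3]
gripper_width: 22.0
finger_force: 14.9
```

Call:
jog_arm(moves="0.009 -0.094 0 0 0 -0.0358 0; 0.020 -0.093 0 0 0 -0.0358 0")

```text
clock: 4.4
tcp_pos: [499.6, 129.3, 181.6]
tool_rot: [3.141, 0.0, 3.004]
force: [1.1, 0.2, -0.1]
gripper_width: 21.7
finger_force: 14.9
```

```bash
python3 -c "
from h import *
plan(548,-181,160,2.998,0)"
```

```text
clk 4.40 p [499.6 129.3 181.6] rot [3.1415e+00 3.0000e-04 3.0044e+00] d [  48.4 -310.3  -21.6] dyaw -0.006 n 9 min 9
-0.050 -0.167 0.012 0 0 0.0002 0; -0.050 -0.167 0.012 0 0 0.0002 0; -0.050 -0.167 0.012 0 0 0.0002 0; -0.051 -0.167 0.012 0 0 0.0002 0; -0.051 -0.167 0.012 0 0 0.0002 0
-0.051 -0.167 0.012 0 0 0.0002 0; -0.051 -0.167 0.012 0 0 0.0002 0; -0.051 -0.167 0.012 0 0 0.0002 0; -0.051 -0.167 0.012 0 0 0.0002 0
```

Call:
jog_arm(moves="-0.05 -0.167 0.012 0 0 0 0; -0.050 -0.167 0.012 0 0 0 0; -0.050 -0.167 0.012 0 0 0 0; -0.051 -0.167 0.012 0 0 0 0; -0.051 -0.167 0.012 0 0 0.002 0")

```text
clock: 4.82
tcp_pos: [526.2, -44.1, 169.6]
tool_rot: [-3.142, 0.001, 2.993]
force: [0.8, 2.0, -0.2]
gripper_width: 21.7
finger_force: 14.9
```

Call:
jog_arm(moves="-0.051 -0.167 0.012 0 0 0 0; -0.051 -0.167 0.012 0 0 0 0; -0.051 -0.167 0.012 0 0 0 0; -0.051 -0.167 0.012 0 0 0 0; 0 0 0 0 0 0 0")

```text
clock: 5.23
tcp_pos: [546.6, -185.6, 159.2]
tool_rot: [-3.141, -0.0, 2.989]
force: [-0.7, -1.0, -0.9]
gripper_width: 21.6
finger_force: 14.9
```

Call:
jog_arm(moves="0 0 0 0 0 0 0; 0 0 0 0 0 0 0; 0 0 0 0 0 0 0")

```text
clock: 5.48
tcp_pos: [546.8, -179.7, 160.1]
tool_rot: [3.142, 0.0, 2.994]
force: [-0.8, -0.2, -0.6]
gripper_width: 21.4
finger_force: 14.9
```

```bash
python3 - <<'E'
from h import *
st=robot.read_state(); T=wristT(st); im=eyes.snapshot('wrist')[:,:,::-1]
print(st['clock'],st['tcp_pos'],st['tool_rot'])
np.save('T2.npy',T); cv2.imwrite('pics/w2.png',im)
for p in [(559.5,-101.3),(548.1,-180.5),(536.7,-259.7),(525.2,-338.9)]: print(pix('wrist',[*p,8],T))
for p in [(643.5,-68),(597.1,-394.7),(440.6,-371.7),(488.3,-45.9)]: print('corner',pix('wrist',[*p,12],T))
E
```

```text
5.4833 [ 546.78131492 -179.67319305  160.07514071] [3.14153148e+00 1.49555107e-04 2.99354241e+00]
[391.08275396 182.90246105]
[317.88066508 183.22291939]
[244.74499572 183.60296085]
[172.66093425 183.95058415]
corner [426.38582551 249.49825121]
corner [142.78996215 250.76942815]
corner [118.89033226 110.77123459]
corner [439.96316805 108.92567966]
```

View pics/w2.png

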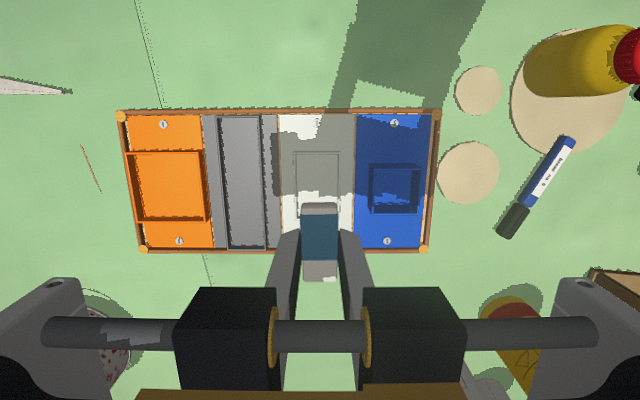

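The wrist picture shows the caddy corners at about (115,110), (442,108), (429,252) and (139,253), within 2-3 px of prediction, and the cell centred at column 317 against 318 predicted. The eraser hangs straight in the grip, so I lower it.

Call:
jog_arm(moves="-0.006 -0.004 0.15 0 0 0 0; 0 0 0.15 0 0 0 0; 0 0 0.15 0 0 0 0; 0 0 0.15 0 0 0 0; 0 0 0.08 0 0 0 0")

```text
clock: 5.95
tcp_pos: [546.7, -180.1, 20.9]
tool_rot: [3.141, -0.003, 2.994]
force: [1.2, 0.4, 0.3]
gripper_width: 21.6
finger_force: 14.9
```

Call:
jog_arm(moves="0 0 0 0 0 0 0; 0 0 0 0 0 0 0; 0 0 0 0 0 0 0; 0 0 0 0 0 0 0")

```text
clock: 6.28
tcp_pos: [548.8, -181.7, 25.7]
tool_rot: [-3.141, 0.003, 2.993]
force: [0.5, 1.2, 0.1]
gripper_width: 21.5
finger_force: 14.9
```

Call:
jog_arm(moves="0 0 0.012 0 0 0 0; 0 0 0.01 0 0 0 0; 0 0 0 0 0 0 0; 0 0 0 0 0 0 0; 0 0 0 0 0 0 0")

```text
clock: 6.7
tcp_pos: [547.8, -181.6, 19.6]
tool_rot: [-3.142, 0.0, 2.992]
force: [-0.4, 0.2, 0.1]
gripper_width: 21.7
finger_force: 14.9
```

Call:
jog_arm(moves="0 0 -0.002 0 0 0 0.4; 0 0 0 0 0 0 0.4; 0 0 0 0 0 0 0.4; 0 0 -0.05 0 0 0 0.4; 0 0 -0.15 0 0 0 0.4")

```text
clock: 7.12
tcp_pos: [545.9, -180.9, 57.3]
tool_rot: [3.14, -0.006, 2.993]
force: [0.2, -0.1, -0.5]
gripper_width: 37.6
finger_force: 0.0
```

Call:
jog_arm(moves="0 0 -0.2 0 0 0 0.4; 0 0 -0.2 0 0 0 0.4; 0 0 -0.2 0 0 0 0.4")

```text
clock: 7.37
tcp_pos: [547.4, -181.4, 182.6]
tool_rot: [-3.142, 0.0, 2.993]
force: [0.4, -0.3, 0.1]
gripper_width: 37.6
finger_force: 0.0
```

```bash
python3 -c "
from h import *
st=robot.read_state(); T=wristT(st); im=eyes.snapshot('wrist')[:,:,::-1]
np.save('T3.npy',T); cv2.imwrite('pics/w3.png',im)
print(pix('wrist',[548,-180.5,8],T), st['gripper_width'])
plan(457,214,170,2.448,0.6)"
```

```text
[319.37300195 177.6730535 ] 37.621382013269056
clk 7.42 p [ 550.  -182.4  191.2] rot [-3.1389  0.0112  2.9926] d [-93.  396.4 -21.2] dyaw -0.545 n 11 min 11
0.069 0.172 0.010 0 0 0.0158 0.6; 0.077 0.168 0.010 0 0 0.0158 0.6; 0.085 0.164 0.010 0 0 0.0158 0.6; 0.093 0.160 0.010 0 0 0.0158 0.6; 0.101 0.155 0.010 0 0 0.0158 0.6
0.109 0.150 0.010 0 0 0.0158 0.6; 0.116 0.144 0.010 0 0 0.0158 0.6; 0.123 0.138 0.010 0 0 0.0158 0.6; 0.130 0.132 0.010 0 0 0.0158 0.6; 0.136 0.126 0.010 0 0 0.0158 0.6
0.142 0.119 0.010 0 0 0.0158 0.6
```

View pics/w3.png

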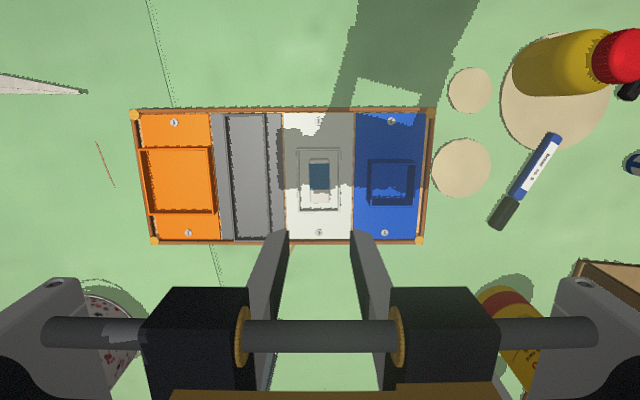

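The eraser lies centred and flat in the cell at (319,177). Next is the red marker.

Call:
jog_arm(moves="0.069 0.172 0.006 0 0 0.0158 0.6; 0.077 0.168 0.006 0 0 0.0158 0.6; 0.085 0.164 0.006 0 0 0.0158 0.6; 0.093 0.160 0.006 0 0 0.0158 0.6; 0.101 0.155 0.006 0 0 0.0158 0.6")

```text
clock: 7.83
tcp_pos: [504.9, -0.0, 174.4]
tool_rot: [3.141, 0.001, 2.742]
force: [0.5, 0.5, -0.2]
gripper_width: 56.2
finger_force: 0.0
```

Call:
jog_arm(moves="0.109 0.150 0.006 0 0 0.0158 0.6; 0.116 0.144 0.006 0 0 0.0158 0.6; 0.123 0.138 0.006 0 0 0.0158 0.6; 0.130 0.132 0.006 0 0 0.0158 0.6; 0.136 0.126 0.006 0 0 0.0158 0.6")

```text
clock: 8.25
tcp_pos: [462.5, 180.4, 168.5]
tool_rot: [3.141, 0.001, 2.494]
force: [1.8, -0.5, 0.5]
gripper_width: 56.5
finger_force: 0.0
```

Call:
jog_arm(moves="0.142 0.119 0.006 0 0 0.0158 0.6; 0 0 0 0 0 0 0.6; 0 0 0 0 0 0 0.6; 0 0 0 0 0 0 0.6; 0 0 0 0 0 0 0.6")

```text
clock: 8.67
tcp_pos: [455.3, 213.8, 166.9]
tool_rot: [3.141, 0.0, 2.446]
force: [0.0, -0.0, -0.2]
gripper_width: 56.7
finger_force: 0.0
```

```bash
python3 - <<'E'
from h import *
st=robot.read_state(); T=wristT(st); im=eyes.snapshot('wrist')[:,:,::-1]
np.save('T4.npy',T); cv2.imwrite('pics/w4.png',im)
print(pix('wrist',[457,214,16],T), st['tcp_pos'],st['tool_rot'],st['gripper_width'])
for a in(-64,64): print(pix('wrist',[457+a*np.cos(.693),214-a*np.sin(.693),16],T))
print('stick cap',pix('wrist',[585,203,83],T),pix('wrist',[585,203,0],T))
E
```

```text
[319.2095207  183.74815192] [455.25428214 213.84527723 166.88873818] [3.14144479e+00 2.38793255e-04 2.44584604e+00] 56.657796313672314
[319.05505035 123.6060662 ]
[319.3483703  237.96123829]
stick cap [393.94184343 304.22965204] [378.75075243 263.36396983]
```

View pics/w4.png

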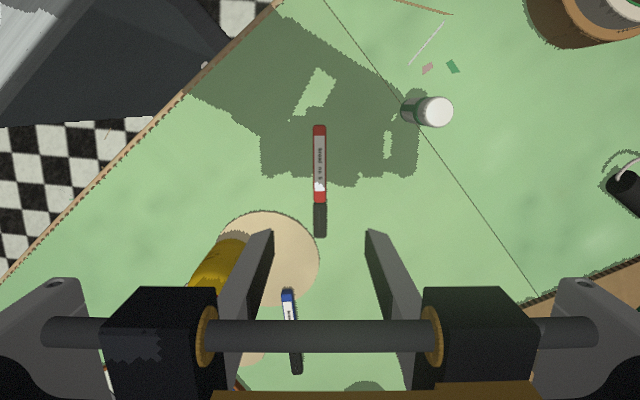

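The marker stands at column 320, rows 125-237, exactly where predicted. I descend to grip its upper part.

Call:
jog_arm(moves="-0.003 0.005 0.16 0 0 0 0.5; 0 0 0.16 0 0 0 0.4; 0 0 0.16 0 0 0 0.4; 0 0 0.16 0 0 0 0.4; 0 0 0.1 0 0 0 0.4")

```text
clock: 9.13
tcp_pos: [455.3, 213.7, 16.0]
tool_rot: [-3.139, -0.001, 2.445]
force: [-0.0, -0.3, -0.3]
gripper_width: 37.4
finger_force: 0.0
```

Call:
jog_arm(moves="0 0 0.035 0 0 0 0.4; 0 0 0 0 0 0 0.4; 0 0 0 0 0 0 0.4; 0 0 0 0 0 0 0.4; 0 0 0 0 0 0 0.4")

```text
clock: 9.55
tcp_pos: [456.8, 215.4, 13.1]
tool_rot: [3.139, 0.001, 2.446]
force: [-0.6, -0.6, 0.4]
gripper_width: 37.4
finger_force: 0.0
```

Call:
jog_arm(moves="0 0 0.017 0 0 0 0.4; 0 0 0 0 0 0 0.2; 0 0 0 0 0 0 0; 0 0 0 0 0 0 0; 0 0 0 0 0 0 0")

```text
clock: 9.97
tcp_pos: [456.0, 215.3, 8.3]
tool_rot: [3.142, 0.0, 2.447]
force: [-0.6, 0.2, 0.3]
gripper_width: 14.9
finger_force: 15.0
```

Call:
jog_arm(moves="0 0 0 0 0 0 0; 0 0 0 0 0 0 0; 0 0 0 0 0 0 0")

```text
clock: 10.22
tcp_pos: [456.0, 215.3, 8.3]
tool_rot: [3.142, 0.0, 2.447]
force: [-0.4, 0.3, 2.4]
gripper_width: 15.6
finger_force: 15.0
```

Call:
jog_arm(moves="0 0 -0.1 0 0 0 0; 0 0 -0.2 0 0 0 0; 0 0 -0.2 0 0 0 0; 0 0 -0.2 0 0 0 0; 0 0 -0.17 0 0 0 0")

```text
clock: 10.63
tcp_pos: [455.9, 215.2, 185.0]
tool_rot: [3.14, 0.001, 2.447]
force: [0.6, 0.9, -0.5]
gripper_width: 15.5
finger_force: 15.0
```

```bash
python3 -c "
from h import *
plan(536.7,-259.7,150,2.998,0)"
```

```text
clk 10.63 p [455.9 215.2 185. ] rot [3.1403e+00 7.0000e-04 2.4466e+00] d [  80.8 -474.9  -35. ] dyaw 0.551 n 13 min 13
-0.141 -0.120 0.013 0 0 -0.0135 0; -0.136 -0.126 0.013 0 0 -0.0135 0; -0.130 -0.132 0.013 0 0 -0.0135 0; -0.124 -0.137 0.013 0 0 -0.0135 0; -0.118 -0.142 0.013 0 0 -0.0135 0
-0.112 -0.147 0.013 0 0 -0.0135 0; -0.106 -0.152 0.013 0 0 -0.0135 0; -0.099 -0.156 0.013 0 0 -0.0135 0; -0.093 -0.160 0.013 0 0 -0.0135 0; -0.086 -0.164 0.013 0 0 -0.0135 0
-0.079 -0.168 0.013 0 0 -0.0135 0; -0.072 -0.171 0.013 0 0 -0.0135 0; -0.064 -0.174 0.013 0 0 -0.0135 0
```

Call:
jog_arm(moves="-0.141 -0.120 0 0 0 -0.0135 0; -0.136 -0.126 0 0 0 -0.0135 0; -0.130 -0.132 0 0 0 -0.0135 0; -0.124 -0.137 0 0 0 -0.0135 0; -0.118 -0.142 0 0 0 -0.0135 0")

```text
clock: 11.05
tcp_pos: [487.0, 31.1, 182.4]
tool_rot: [3.142, 0.0, 2.661]
force: [1.4, 0.4, -0.2]
gripper_width: 15.1
finger_force: 15.0
```

Call:
jog_arm(moves="-0.112 -0.147 0.015 0 0 -0.0135 0; -0.106 -0.152 0.015 0 0 -0.0135 0; -0.099 -0.156 0.015 0 0 -0.0135 0; -0.093 -0.160 0.015 0 0 -0.0135 0; -0.086 -0.164 0.015 0 0 -0.0135 0")

```text
clock: 11.47
tcp_pos: [518.1, -151.5, 167.1]
tool_rot: [3.142, 0.0, 2.873]
force: [0.7, 0.6, -0.7]
gripper_width: 15.1
finger_force: 15.0
```

Call:
jog_arm(moves="-0.079 -0.168 0.04 0 0 -0.0135 0; -0.072 -0.171 0.04 0 0 -0.0135 0; -0.064 -0.174 0.04 0 0 -0.0135 0; 0 0 0 0 0 0 0; 0 0 0 0 0 0 0")

```text
clock: 11.88
tcp_pos: [536.3, -260.6, 142.1]
tool_rot: [3.141, -0.002, 2.995]
force: [-0.1, 0.4, 0.3]
gripper_width: 15.0
finger_force: 15.0
```

Call:
jog_arm(moves="0 0 0 0 0 0 0; 0 0 0 0 0 0 0; 0 0 0 0 0 0 0")

```text
clock: 12.13
tcp_pos: [537.1, -258.3, 143.8]
tool_rot: [-3.141, 0.001, 2.999]
force: [0.7, 0.1, -0.5]
gripper_width: 15.6
finger_force: 15.0
```

```bash
python3 -c "
from h import *
plan(536.7,-259.7,21,2.998,0,6)"
```

```text
clk 12.13 p [ 537.1 -258.3  143.8] rot [-3.1414e+00  7.0000e-04  2.9990e+00] d [  -0.4   -1.4 -122.8] dyaw -0.001 n 6 min 4
0.000 -0.001 0.102 0 0 0.0001 0; 0.000 -0.001 0.102 0 0 0.0001 0; 0.000 -0.001 0.102 0 0 0.0001 0; 0.000 -0.001 0.102 0 0 0.0001 0; 0.000 -0.001 0.102 0 0 0.0001 0
0.000 -0.001 0.102 0 0 0.0001 0
```

Call:
jog_arm(moves="0 -0.004 0.13 0 0 0 0; 0 0 0.13 0 0 0 0; 0 0 0.13 0 0 0 0; 0 0 0.13 0 0 0 0; 0 0 0.06 0 0 0 0")

```text
clock: 12.55
tcp_pos: [535.8, -258.7, 24.6]
tool_rot: [3.14, -0.003, 2.999]
force: [-0.1, 0.3, -1.5]
gripper_width: 15.3
finger_force: 15.0
```

Call:
jog_arm(moves="0 0 0.02 0 0 0 0; 0 0 0 0 0 0 0; 0 0 0 0 0 0 0; 0 0 0 0 0 0 0; 0 0 0 0 0 0 0")

```text
clock: 12.97
tcp_pos: [537.4, -260.4, 24.6]
tool_rot: [-3.141, 0.002, 2.998]
force: [-0.5, 0.0, -0.3]
gripper_width: 15.4
finger_force: 15.0
```

Call:
jog_arm(moves="0 0 0.022 0 0 0 0; 0 0 0 0 0 0 0; 0 0 0 0 0 0 0; 0 0 0 0 0 0 0")

```text
clock: 13.3
tcp_pos: [536.7, -260.1, 18.9]
tool_rot: [-3.142, -0.0, 2.998]
force: [0.5, -0.1, -0.8]
gripper_width: 15.1
finger_force: 15.0
```

Call:
jog_arm(moves="0 0 0 0 0 0 0.32; 0 0 0 0 0 0 0.32; 0 0 0 0 0 0 0.32; 0 0 -0.05 0 0 0 0.32; 0 0 -0.15 0 0 0 0.32")

```text
clock: 13.72
tcp_pos: [534.9, -259.1, 56.2]
tool_rot: [3.139, -0.006, 2.998]
force: [0.3, 0.3, -0.3]
gripper_width: 30.1
finger_force: 0.0
```

Call:
jog_arm(moves="0 0 -0.2 0 0 0 0.4; 0 0 -0.2 0 0 0 0.6; 0 0 -0.15 0 0 0 0.6; 0 0 0 0 0 0 0.6")

```text
clock: 14.05
tcp_pos: [538.7, -261.2, 176.7]
tool_rot: [-3.138, 0.01, 2.998]
force: [0.8, 0.8, 1.9]
gripper_width: 53.2
finger_force: 0.0
```

```bash
python3 -c "
from h import *
st=robot.read_state(); T=wristT(st); im=eyes.snapshot('wrist')[:,:,::-1]
np.save('T5.npy',T); cv2.imwrite('pics/w5.png',im)
print(pix('wrist',[537,-260,16],T), st['gripper_width'])
plan(585.5,202.5,180,2.998,0.7)"
```

```text
[319.85865417 177.09288555] 53.19311433997043
clk 14.10 p [ 537.8 -260.7  173.1] rot [-3.1392  0.0061  2.9979] d [ 47.7 463.2   6.9] dyaw 0.000 n 13 min 13
0.007 0.179 -0.003 0 0 -0.0000 0.7; 0.007 0.179 -0.003 0 0 -0.0000 0.7; 0.007 0.179 -0.003 0 0 -0.0000 0.7; 0.007 0.179 -0.003 0 0 -0.0000 0.7; 0.007 0.179 -0.003 0 0 -0.0000 0.7
0.007 0.179 -0.003 0 0 -0.0000 0.7; 0.007 0.179 -0.003 0 0 -0.0000 0.7; 0.007 0.179 -0.003 0 0 -0.0000 0.7; 0.007 0.179 -0.003 0 0 -0.0000 0.7; 0.007 0.179 -0.003 0 0 -0.0000 0.7
0.007 0.179 -0.003 0 0 -0.0000 0.7; 0.007 0.179 -0.003 0 0 -0.0000 0.7; 0.007 0.179 -0.003 0 0 -0.0000 0.7
```

View pics/w5.png

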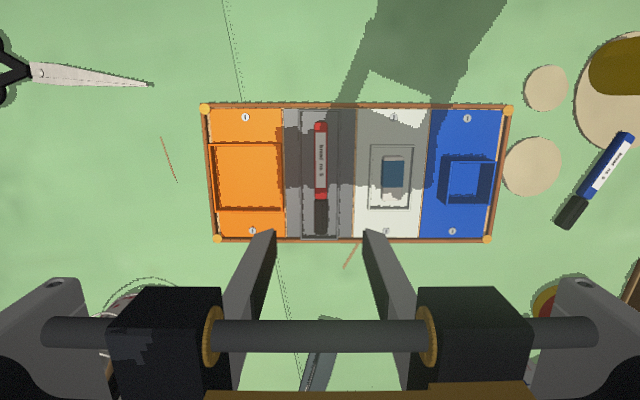

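The marker lies in the trough at (320,177), spanning rows 121-234 within trough rows 112-238. Next is the blue stick.

Call:
jog_arm(moves="0.007 0.179 -0.003 0 0 0 0.7; 0.007 0.179 -0.003 0 0 0 0.7; 0.007 0.179 -0.003 0 0 0 0.7; 0.007 0.179 -0.003 0 0 0 0.7; 0.007 0.179 -0.003 0 0 0 0.7")

```text
clock: 14.52
tcp_pos: [554.8, -80.2, 171.0]
tool_rot: [3.141, -0.002, 2.998]
force: [1.2, -0.7, 0.3]
gripper_width: 65.7
finger_force: 0.0
```

Call:
jog_arm(moves="0.007 0.179 -0.003 0 0 0 0.7; 0.007 0.179 -0.003 0 0 0 0.7; 0.007 0.179 -0.003 0 0 0 0.7; 0.007 0.179 -0.003 0 0 0 0.7; 0.007 0.179 -0.003 0 0 0 0.7")

```text
clock: 14.93
tcp_pos: [573.5, 98.0, 174.0]
tool_rot: [-3.141, -0.002, 2.998]
force: [1.7, 0.8, -0.4]
gripper_width: 65.8
finger_force: 0.0
```

Call:
jog_arm(moves="0.007 0.179 -0.003 0 0 0 0.7; 0.007 0.179 -0.003 0 0 0 0.7; 0.007 0.15 -0.003 0 0 0 0.7; 0 0.029 0 0 0 0 0.7; 0 0 0 0 0 0 0.7")

```text
clock: 15.35
tcp_pos: [584.7, 204.6, 175.4]
tool_rot: [-3.141, -0.002, 3.0]
force: [0.3, 0.0, -0.2]
gripper_width: 65.8
finger_force: 0.0
```

Call:
jog_arm(moves="0 0 0 0 0 0 0.7; 0 0 0 0 0 0 0.7; 0 0 0 0 0 0 0.7")

```text
clock: 15.6
tcp_pos: [585.4, 201.7, 176.6]
tool_rot: [-3.141, -0.0, 2.996]
force: [-0.6, -0.4, 0.3]
gripper_width: 65.6
finger_force: 0.0
```

```bash
python3 - <<'E'
from h import *
st=robot.read_state(); T=wristT(st); im=eyes.snapshot('wrist')[:,:,::-1]
np.save('T6.npy',T); cv2.imwrite('pics/w6.png',im)
print(pix('wrist',[585.5,202.5,83],T),pix('wrist',[585.5,202.5,0],T), st['tcp_pos'],st['tool_rot'],st['gripper_width'])
E
```

```text
[319.21819397 197.20520377] [319.21659541 176.93062304] [585.44913085 201.70880166 176.60339554] [-3.14138295e+00 -1.74546207e-04  2.99630205e+00] 65.58429590153654
```

View pics/w6.png

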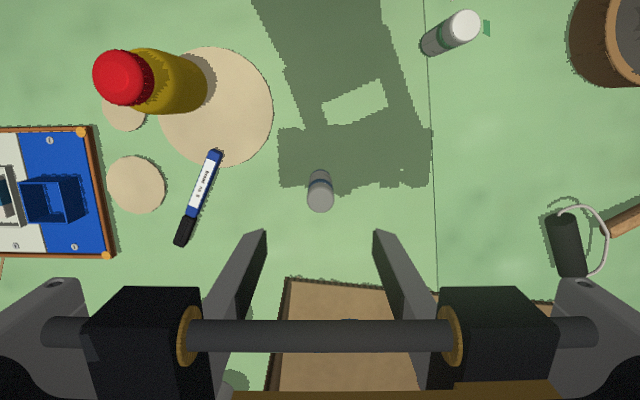

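The stick's cap is at (320,198), as predicted (319,197). I descend around it.

Call:
jog_arm(moves="-0.005 0 0.13 0 0 0 0.6; 0 0 0.15 0 0 0 0.5; 0 0 0.15 0 0 0 0.5; 0 0 0.15 0 0 0 0.5; 0 0 0.06 0 0 0 0.5")

```text
clock: 16.07
tcp_pos: [584.8, 201.6, 44.8]
tool_rot: [-3.14, -0.004, 2.997]
force: [-0.6, -0.5, -0.1]
gripper_width: 47.2
finger_force: 0.0
```

Call:
jog_arm(moves="0 0 0.02 0 0 0 0.5; 0 0 0 0 0 0 0.5; 0 0 0 0 0 0 0.5; 0 0 0 0 0 0 0.5; 0 0 0 0 0 0 0.4")

```text
clock: 16.48
tcp_pos: [587.1, 203.1, 46.2]
tool_rot: [3.141, 0.002, 2.998]
force: [-0.5, -0.4, -0.4]
gripper_width: 43.0
finger_force: 0.0
```

Call:
jog_arm(moves="0 0 0 0 0 0 0.3; 0 0 0 0 0 0 0; 0 0 0 0 0 0 0; 0 0 0 0 0 0 0; 0 0 0 0 0 0 0")

```text
clock: 16.9
tcp_pos: [586.5, 203.0, 44.9]
tool_rot: [3.141, 0.0, 2.998]
force: [-1.0, -0.2, 2.9]
gripper_width: 25.1
finger_force: 15.0
```

Call:
jog_arm(moves="0 0 0 0 0 0 0; 0 0 0 0 0 0 0")

```text
clock: 17.07
tcp_pos: [586.5, 203.0, 44.9]
tool_rot: [3.141, 0.0, 2.998]
force: [-1.4, -0.6, 5.3]
gripper_width: 25.5
finger_force: 15.0
```

Call:
jog_arm(moves="0 0 -0.08 0 0 0 0; 0 0 -0.15 0 0 0 0; 0 0 -0.2 0 0 0 0; 0 0 -0.15 0 0 0 0; 0 0 -0.06 0 0 0 0")

```text
clock: 17.48
tcp_pos: [587.5, 203.3, 177.2]
tool_rot: [3.139, 0.005, 2.998]
force: [-0.6, -0.1, 0.1]
gripper_width: 25.1
finger_force: 15.0
```

```bash
python3 -c "
from h import *
plan(559.5,-101.3,170,2.998,0)"
```

```text
clk 17.48 p [587.5 203.3 177.2] rot [3.1394 0.005  2.998 ] d [ -28.  -304.6   -7.2] dyaw 0.000 n 9 min 9
-0.009 -0.170 0.004 0 0 -0.0000 0; -0.009 -0.170 0.004 0 0 -0.0000 0; -0.009 -0.170 0.004 0 0 -0.0000 0; -0.009 -0.170 0.004 0 0 -0.0000 0; -0.009 -0.170 0.004 0 0 -0.0000 0
-0.009 -0.170 0.004 0 0 -0.0000 0; -0.009 -0.170 0.004 0 0 -0.0000 0; -0.009 -0.170 0.004 0 0 -0.0000 0; -0.009 -0.170 0.004 0 0 -0.0000 0
```

Call:
jog_arm(moves="-0.009 -0.09 0 0 0 0 0; -0.009 -0.170 0 0 0 0 0; -0.009 -0.170 0 0 0 0 0; -0.009 -0.170 0 0 0 0 0; -0.009 -0.170 0 0 0 0 0")

```text
clock: 17.9
tcp_pos: [572.4, 47.9, 171.5]
tool_rot: [-3.141, -0.001, 2.998]
force: [0.7, -0.2, -0.9]
gripper_width: 25.2
finger_force: 15.0
```

Call:
jog_arm(moves="-0.009 -0.170 0 0 0 0 0; -0.009 -0.170 0 0 0 0 0; -0.009 -0.170 0 0 0 0 0; -0.009 -0.17 0 0 0 0 0; 0 -0.08 0 0 0 0 0")

```text
clock: 18.32
tcp_pos: [557.7, -105.4, 171.5]
tool_rot: [-3.141, -0.001, 2.996]
force: [1.0, 0.3, -1.2]
gripper_width: 25.2
finger_force: 15.0
```

Call:
jog_arm(moves="0 0 0 0 0 0 0; 0 0 0 0 0 0 0; 0 0 0 0 0 0 0; 0 0 0 0 0 0 0")

```text
clock: 18.65
tcp_pos: [558.6, -101.0, 172.3]
tool_rot: [3.141, -0.001, 2.999]
force: [-0.4, 0.5, -0.3]
gripper_width: 25.7
finger_force: 15.0
```

```bash
python3 -c "
from h import *
plan(559.5,-101.3,60,2.998,0,5)"
```

```text
clk 18.65 p [ 558.6 -101.   172.3] rot [ 3.1414e+00 -5.0000e-04  2.9992e+00] d [   0.9   -0.3 -112.3] dyaw -0.001 n 5 min 3
-0.001 -0.000 0.112 0 0 0.0001 0; -0.001 -0.000 0.112 0 0 0.0001 0; -0.001 -0.000 0.112 0 0 0.0001 0; -0.001 -0.000 0.112 0 0 0.0001 0; -0.001 -0.000 0.112 0 0 0.0001 0
```

Call:
jog_arm(moves="-0.003 0 0.13 0 0 0 0; 0 0 0.14 0 0 0 0; 0 0 0.14 0 0 0 0; 0 0 0.1 0 0 0 0; 0 0 0.05 0 0 0 0")

```text
clock: 19.07
tcp_pos: [558.1, -101.0, 57.9]
tool_rot: [3.141, -0.004, 2.999]
force: [-0.1, 0.1, -0.4]
gripper_width: 25.4
finger_force: 15.0
```

Call:
jog_arm(moves="0 0 0.01 0 0 0 0; 0 0 0 0 0 0 0; 0 0 0 0 0 0 0; 0 0 0 0 0 0 0; 0 0 0 0 0 0 0")

```text
clock: 19.48
tcp_pos: [559.7, -102.3, 59.8]
tool_rot: [-3.141, 0.002, 2.998]
force: [0.0, 0.5, -0.8]
gripper_width: 25.5
finger_force: 15.0
```

Call:
jog_arm(moves="0 0 0.014 0 0 0 0; 0 0 0.01 0 0 0 0; 0 0 0 0 0 0 0; 0 0 0 0 0 0 0; 0 0 0 0 0 0 0")

```text
clock: 19.9
tcp_pos: [559.2, -102.3, 53.8]
tool_rot: [-3.142, -0.0, 2.998]
force: [0.0, 0.3, -0.5]
gripper_width: 25.4
finger_force: 15.0
```

Call:
jog_arm(moves="0 0 0 0 0 0 0.3; 0 0 0 0 0 0 0.5; 0 0 0 0 0 0 0.6; 0 0 0 0 0 0 0.6; 0 0 -0.05 0 0 0 0.6")

```text
clock: 20.32
tcp_pos: [558.3, -102.1, 62.6]
tool_rot: [3.141, -0.003, 2.998]
force: [-0.7, 0.3, 0.6]
gripper_width: 51.8
finger_force: 0.0
```

Call:
jog_arm(moves="0 0 -0.12 0 0 0 0.7; 0 0 -0.2 0 0 0 0.9; 0 0 -0.2 0 0 0 1; 0 0 -0.12 0 0 0 1; 0 0 -0.05 0 0 0 1")

```text
clock: 20.73
tcp_pos: [560.2, -102.5, 206.9]
tool_rot: [-3.141, 0.006, 2.998]
force: [0.3, 0.1, -0.3]
gripper_width: 85.0
finger_force: 0.0
```

```bash
python3 -c "
from h import *
print(world('wrist',(123,78),122,np.load('T6.npy')))
plan(459,67,205,2.998,1)"
```

```text
[465.35344031  77.66129221 122.        ]
clk 20.73 p [ 560.2 -102.5  206.9] rot [-3.1409  0.0063  2.998 ] d [-101.2  169.5   -1.9] dyaw 0.000 n 6 min 6
0.104 0.128 0.002 0 0 -0.0000 1; 0.104 0.128 0.002 0 0 -0.0000 1; 0.104 0.128 0.002 0 0 -0.0000 1; 0.104 0.128 0.002 0 0 -0.0000 1; 0.104 0.128 0.002 0 0 -0.0000 1
0.104 0.128 0.002 0 0 -0.0000 1
```

Call:
jog_arm(moves="0.104 0.128 -0.01 0 0 0 1; 0.104 0.128 0 0 0 0 1; 0.104 0.128 0 0 0 0 1; 0.104 0.128 0 0 0 0 1; 0.104 0.128 0 0 0 0 1")

```text
clock: 21.15
tcp_pos: [473.2, 40.4, 203.4]
tool_rot: [-3.141, -0.001, 2.998]
force: [0.2, 0.8, -0.6]
gripper_width: 94.2
finger_force: 0.0
```

Call:
jog_arm(moves="0.104 0.128 0 0 0 0 1; 0 0 0 0 0 0 1; 0 0 0 0 0 0 1; 0 0 0 0 0 0 1; 0 0 0 0 0 0 1")

```text
clock: 21.57
tcp_pos: [458.0, 66.9, 203.6]
tool_rot: [-3.141, -0.0, 2.997]
force: [0.0, 0.4, 0.6]
gripper_width: 93.9
finger_force: 0.0
```

```bash
python3 - <<'E'
from h import *
st=robot.read_state(); T=wristT(st); im=eyes.snapshot('wrist')[:,:,::-1]
np.save('T7.npy',T); cv2.imwrite('pics/w7.png',im)
print(st['tcp_pos'],st['tool_rot'],st['gripper_width'])
for p in [(459,67),(465,77)]: print(pix('wrist',[*p,122],T),pix('wrist',[*p,78],T))
E
```

```text
[457.97709242  66.87197969 203.61508811] [-3.14137760e+00 -4.14225409e-04  2.99698458e+00] 93.90470324658543
[318.62963559 202.28318226] [318.70736035 189.21684271]
[330.86927855 207.16537386] [329.32219027 193.50358755]
```

View pics/w7.png

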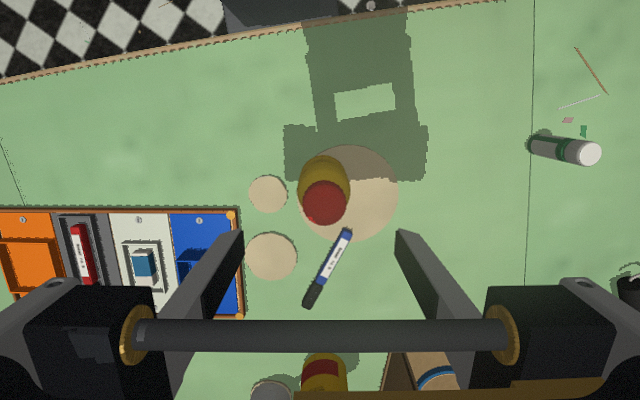

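```bash
python3 -c "
from h import *
T=np.load('T7.npy')
b=world('wrist',(324,203.5),122,T); print(b)
print(world('wrist',(324,188),78,T))
plan(b[0],b[1],45,2.998,1)"
```

```text
[460.78246423  71.49492644 122.        ]
[458.5104452   72.46601563  78.        ]
clk 21.62 p [458.   66.8 203.6] rot [-3.1414e+00 -5.0000e-04  2.9967e+00] d [   2.8    4.7 -158.6] dyaw 0.001 n 5 min 5
-0.002 0.005 0.159 0 0 -0.0001 1; -0.002 0.005 0.159 0 0 -0.0001 1; -0.002 0.005 0.159 0 0 -0.0001 1; -0.002 0.005 0.159 0 0 -0.0001 1; -0.002 0.005 0.159 0 0 -0.0001 1
```

The bottle cap is at about (324,203), giving (460,71.5), which agrees with the top view. I centre on it, then descend.

Call:
jog_arm(moves="-0.006 0.024 0.08 0 0 0 1; 0 0 0.14 0 0 0 1; 0 0 0.15 0 0 0 1; 0 0 0.15 0 0 0 1; 0 0 0.14 0 0 0 1", force=25)

```text
clock: 22.03
tcp_pos: [459.5, 71.4, 70.2]
tool_rot: [-3.141, -0.0, 2.997]
force: [0.2, -0.4, 0.0]
gripper_width: 94.3
finger_force: 0.0
```

Call:
jog_arm(moves="0 0 0.1 0 0 0 1; 0 0 0.03 0 0 0 1; 0 0 0 0 0 0 1; 0 0 0 0 0 0 1; 0 0 0 0 0 0 1")

```text
clock: 22.45
tcp_pos: [460.4, 72.0, 47.2]
tool_rot: [3.141, 0.002, 2.998]
force: [0.1, -0.1, -0.0]
gripper_width: 94.0
finger_force: 0.0
```

Call:
jog_arm(moves="0 0 0 0 0 0 0.8; 0 0 0 0 0 0 0.6; 0 0 0 0 0 0 0.5; 0 0 0 0 0 0 0.5; 0 0 0 0 0 0 0.5")

```text
clock: 22.87
tcp_pos: [459.6, 72.2, 46.1]
tool_rot: [3.142, 0.0, 2.998]
force: [-0.0, -0.4, -0.4]
gripper_width: 64.0
finger_force: 0.0
```

Call:
jog_arm(moves="0 0 0 0 0 0 0; 0 0 0 0 0 0 0; 0 0 0 0 0 0 0")

```text
clock: 23.12
tcp_pos: [459.6, 72.2, 45.9]
tool_rot: [-3.142, 0.0, 2.998]
force: [-0.5, -1.5, 1.9]
gripper_width: 55.7
finger_force: 25.0
```

Call:
jog_arm(moves="0 0 0 0 0 0 0; 0 0 -0.06 0 0 0 0; 0 0 -0.12 0 0 0 0; 0 0 -0.15 0 0 0 0; 0 0 -0.15 0 0 0 0")

```text
clock: 23.53
tcp_pos: [458.9, 72.2, 142.5]
tool_rot: [-3.141, -0.002, 2.998]
force: [1.0, -0.0, -1.5]
gripper_width: 55.5
finger_force: 25.0
```

Call:
jog_arm(moves="0 0 -0.1 0 0 0 0; 0 0 -0.04 0 0 0 0; 0 0 0 0 0 0 0")

```text
clock: 23.78
tcp_pos: [460.1, 72.2, 171.0]
tool_rot: [3.141, 0.002, 2.998]
force: [0.1, -1.0, -1.8]
gripper_width: 55.9
finger_force: 25.0
```

```bash
python3 -c "
from h import *
plan(525.2,-338.9,168,2.998,0,13)"
```

```text
clk 23.78 p [460.1  72.2 171. ] rot [3.1410e+00 2.5000e-03 2.9979e+00] d [  65.1 -411.1   -3. ] dyaw 0.000 n 13 min 11
-0.047 -0.153 0.001 0 0 -0.0000 0; -0.047 -0.153 0.001 0 0 -0.0000 0; -0.047 -0.153 0.001 0 0 -0.0000 0; -0.047 -0.153 0.001 0 0 -0.0000 0; -0.047 -0.153 0.001 0 0 -0.0000 0
-0.047 -0.153 0.001 0 0 -0.0000 0; -0.047 -0.153 0.001 0 0 -0.0000 0; -0.047 -0.153 0.001 0 0 -0.0000 0; -0.047 -0.153 0.001 0 0 -0.0000 0; -0.047 -0.153 0.001 0 0 -0.0000 0
-0.047 -0.153 0.001 0 0 -0.0000 0; -0.047 -0.153 0.001 0 0 -0.0000 0; -0.047 -0.153 0.001 0 0 -0.0000 0
```

Call:
jog_arm(moves="-0.02 -0.07 0 0 0 0 0; -0.04 -0.13 0 0 0 0 0; -0.047 -0.153 0 0 0 0 0; -0.047 -0.153 0 0 0 0 0; -0.047 -0.153 0 0 0 0 0")

```text
clock: 24.2
tcp_pos: [479.8, -65.2, 167.8]
tool_rot: [3.141, -0.003, 2.998]
force: [-0.0, 0.1, -1.7]
gripper_width: 55.5
finger_force: 25.0
```

Call:
jog_arm(moves="-0.047 -0.153 0 0 0 0 0; -0.047 -0.153 0 0 0 0 0; -0.047 -0.153 0 0 0 0 0; -0.047 -0.153 0 0 0 0 0; -0.047 -0.153 0 0 0 0 0")

```text
clock: 24.62
tcp_pos: [504.4, -223.5, 167.5]
tool_rot: [3.141, -0.003, 2.998]
force: [0.5, 1.4, -1.9]
gripper_width: 55.8
finger_force: 25.0
```

Call:
jog_arm(moves="-0.047 -0.153 0 0 0 0 0; -0.047 -0.153 0 0 0 0 0; -0.047 -0.153 0 0 0 0 0; -0.034 -0.1 0 0 0 0 0; 0 0 0 0 0 0 0")

```text
clock: 25.03
tcp_pos: [522.9, -341.0, 166.6]
tool_rot: [3.141, -0.003, 2.995]
force: [-1.2, 0.3, -1.7]
gripper_width: 55.7
finger_force: 25.0
```

Call:
jog_arm(moves="0 0 0 0 0 0 0; 0 0 0 0 0 0 0; 0 0 0 0 0 0 0")

```text
clock: 25.28
tcp_pos: [523.6, -336.8, 169.0]
tool_rot: [3.141, -0.001, 2.999]
force: [-0.2, 0.4, -1.3]
gripper_width: 55.4
finger_force: 25.0
```

```bash
python3 -c "
from h import *
plan(525.2,-338.9,55,2.998,0,5)"
```

```text
clk 25.28 p [ 523.6 -336.8  169. ] rot [ 3.1409e+00 -1.1000e-03  2.9988e+00] d [   1.6   -2.1 -114. ] dyaw -0.001 n 5 min 4
-0.002 -0.002 0.114 0 0 0.0000 0; -0.002 -0.002 0.114 0 0 0.0000 0; -0.002 -0.002 0.114 0 0 0.0000 0; -0.002 -0.002 0.114 0 0 0.0000 0; -0.002 -0.002 0.114 0 0 0.0000 0
```

Call:
jog_arm(moves="-0.008 -0.008 0.1 0 0 0 0; 0 0 0.14 0 0 0 0; 0 0 0.14 0 0 0 0; 0 0 0.1 0 0 0 0; 0 0 0.05 0 0 0 0")

```text
clock: 25.7
tcp_pos: [524.2, -338.0, 61.0]
tool_rot: [3.14, -0.003, 2.999]
force: [-0.5, 0.1, -1.6]
gripper_width: 55.8
finger_force: 25.0
```

Call:
jog_arm(moves="0 0 0 0 0 0 0; 0 0 0 0 0 0 0; 0 0 0 0 0 0 0; 0 0 0 0 0 0 0; 0 0 0 0 0 0 0")

```text
clock: 26.12
tcp_pos: [525.5, -339.9, 65.1]
tool_rot: [-3.141, 0.002, 2.998]
force: [-0.5, -0.6, -1.4]
gripper_width: 55.7
finger_force: 25.0
```

Call:
jog_arm(moves="0 0 0.015 0 0 0 0; 0 0 0.015 0 0 0 0; 0 0 0.01 0 0 0 0; 0 0 0.005 0 0 0 0; 0 0 0 0 0 0 0")

```text
clock: 26.53
tcp_pos: [524.9, -339.6, 54.4]
tool_rot: [3.141, -0.0, 2.998]
force: [0.3, 0.4, -2.2]
gripper_width: 55.6
finger_force: 25.0
```

Call:
jog_arm(moves="0 0 0 0 0 0 0; 0 0 0 0 0 0 0; 0 0 0 0 0 0 0")

```text
clock: 26.78
tcp_pos: [525.0, -339.7, 54.9]
tool_rot: [-3.142, 0.0, 2.998]
force: [0.4, 0.3, -2.3]
gripper_width: 55.7
finger_force: 25.0
```

Call:
jog_arm(moves="0 0 0.003 0 0 0 0; 0 0 0 0 0 0 0; 0 0 0 0 0 0 0.7; 0 0 0 0 0 0 0.9; 0 0 0 0 0 0 1")

```text
clock: 27.2
tcp_pos: [525.1, -339.7, 54.4]
tool_rot: [-3.141, 0.0, 2.998]
force: [-0.5, 1.1, -0.4]
gripper_width: 72.2
finger_force: 0.0
```

Call:
jog_arm(moves="0 0 0 0 0 0 1; 0 0 0 0 0 0 1; 0 0 -0.05 0 0 0 1; 0 0 -0.1 0 0 0 1; 0 0 -0.15 0 0 0 1")

```text
clock: 27.62
tcp_pos: [524.1, -339.0, 113.5]
tool_rot: [3.14, -0.003, 2.998]
force: [0.8, -0.1, 0.4]
gripper_width: 94.3
finger_force: 0.0
```

Call:
jog_arm(moves="0 0 -0.15 0 0 0 1; 0 0 -0.15 0 0 0 1; 0 0 -0.15 0 0 0 1; 0 0 -0.08 0 0 0 1; 0 0 -0.05 0 0 0 1")

```text
clock: 28.03
tcp_pos: [525.4, -339.9, 233.8]
tool_rot: [-3.14, 0.004, 2.998]
force: [-0.0, -0.6, 0.4]
gripper_width: 94.1
finger_force: 0.0
```

Call:
jog_arm(moves="0.08 0.18 0 0 0 0 1; 0.08 0.18 0 0 0 0 1; 0.08 0.1 0 0 0 0 1; 0 0 0 0 0 0 1; 0 0 0 0 0 0 1")

```text
clock: 28.45
tcp_pos: [490.5, -241.0, 230.7]
tool_rot: [-3.141, 0.0, 2.999]
force: [0.6, 0.2, -0.7]
gripper_width: 93.9
finger_force: 0.0
```

```bash
python3 - <<'E'
from h import *
a=eyes.snapshot('scene')[120:310,190:490,::-1]; b=eyes.snapshot('wrist')[:,:,::-1]
a=cv2.resize(a,(600,380)); b=cv2.resize(b[:340],(400,212))
t=eyes.snapshot('top')[150:250,205:465,::-1]
c=np.zeros((600,800,3),np.uint8); c[:380,:600]=a; c[388:600,:400]=b; c[400:554,400:800]=cv2.resize(t,(400,154))
cv2.imwrite('pics/f.png',c); s=robot.read_state(); print(s['tcp_pos'],s['force'],s['clock'])
E
```

```text
[ 490.87957149 -242.46980437  230.01349933] [ 0.04523482 -1.00948729  0.12746548] 28.6
```

View pics/f.png

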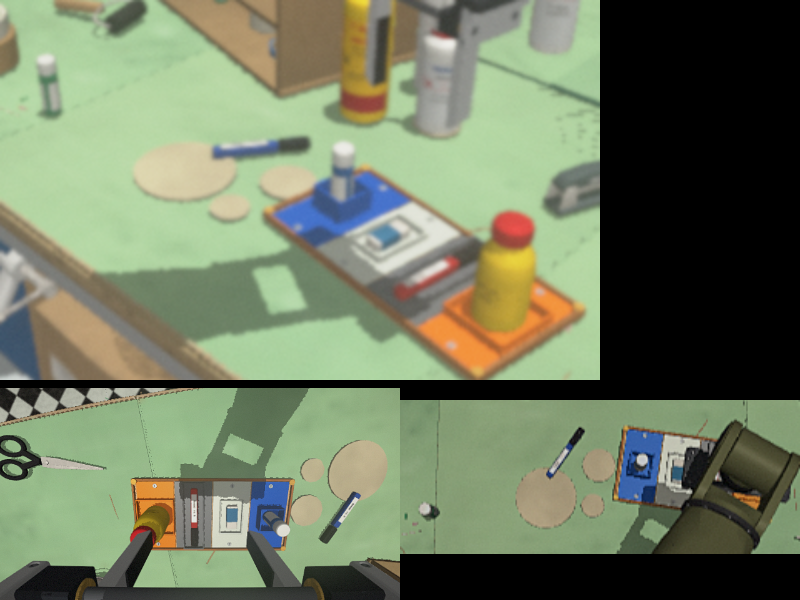

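The composite shows all four items seated: bottle at (503,275) and stick at (343,170) upright, eraser and marker flat. The blue marker and green stick have not moved, and the arm is clear.

```bash
python3 -c "
from bench import robot
print(robot.sign_off())"
```

```text
the job is handed in; nothing more can be done
None
```

The job is handed in at about 29 s of the 125 s allowed, though the sign-off returned no verdict: the last pictures show the marker, eraser, glue stick and bottle each seated in its own compartment, with the blue marker and green stick where they were.

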